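# Raise the specimen stage on its cam and hold it for the photo

### The arm

A 6-joint arm with a two-finger parallel gripper is mounted at the origin on the work surface. World frame = base frame: x ahead of the robot, y to its left, z up, the work surface at z = 0. Lengths are in m, angles in rad, forces in N, time in s.
With the tool pointing down it reaches from about 0.25 to 0.8 m from the base axis. Payload 8.5 kg.
Tool frame: the origin (TCP) lies at the very end of the fingers, on their centre line; the grasp point (between the pads) lies 19 mm behind it (robot.hold_point_z is the distance from the TCP to the grasp point, in m); z points along the fingers, y is the line along which they close (so a half turn about z gives the same grasp; the last joint's range is limited). The gripper opens to 85 mm and grips with 20 to 120 N. Pads are 22 mm wide; open, the fingers measure 114 mm over their backs; the gripper's body (76 mm by 85 mm) begins 54 mm behind the grasp point. The pads swing forward as they close: fully open they stand 13 mm farther back than shut.
Start: joints at [1.214, 0.238, -0.013, 1.319, 0, 1.571], TCP at [0.183, 0.492, 0.231] pointing down, gripper open.
Joint ranges: [-2.66, 2.66], [-1.03, 1.9], [-1.14, 1.46], [-1.82, 2.27], [-1.45, 1.34], [-3.14, 3.14]. Speed limits (rad/s): [2.22, 2.22, 2.79, 3.14, 3.14, 3.14].

### API

Orientations are given as a unit quaternion [w, x, y, z].
In Python, from station import robot gives the robot as it stands.
- The arm moves only by the tool carry_out, never from a script. Its argument "plan" is a list of rows, each an object with "translation": the shift along the world's x, y, z in units of 80 cm (1.0 is 80 cm), a list of three; "delta_rot": the turn, a rotation vector about the world's x, y, z in units of 180 degrees (1.0 is 180 degrees), a list of three; "hand": the opening, from 0 (shut) to 1 (fully open). A call has 1 to 10 rows; each row is the pose to reach, as a shift and turn from the pose commanded when the call began, turning the shorter way round; what a row does not reach only later rows make up. A row lasts 1/12 s, in which the tool goes at most 41.7 mm and 7.16 degrees, less where a joint would pass 70% of its speed; a pose out of reach is approached as far as the arm can. A call with a number of a shift or a turn outside -1 to 1 is refused whole. A call with a gripper value outside its range is refused whole. The fingers move at their own pace and stop on an object; "force" is the grip in N (left out, the last holds). Time passes only in rows, so rows that repeat a pose let the fingers close. It gives the time, the measured TCP pose, the force, the opening and the grip force at its end, in the units of the state.
- robot.state(): the state, without advancing time (a new reading comes with each control period).
- robot.grab_frame(name): name is "scene" or "top"; returns a dict with "image" (400x640x3 uint8, red, green, blue), "depth" (400x640 float32, m along the optical axis (not along the pixel's ray), 0 where there is no reading), "fx", "fy", "cx", "cy" (pixels), "R" (3x3) and "t" (3): a world point X has camera coordinates R X + t. Camera axes: x right, y down, z forward; pixel columns grow to the right and rows downward; lengths in m; the calibration is good to about 2 mm. A picture is of the moment at which its call begins.
- robot.finish_job(): hands the job in; it is judged then, once.
Trained networks look in a picture, given as the dict that the camera call returned (one of the last four; its "shot" number tells which), for a name from the list of things; names that differ only in an ending like _2 or _b are one class to them, and where a whole thing is asked for, a point or a joint stands for the part that bears it (a point fixed in the world has none). Each returns a list of dicts, best first, with "conf" (0 to 1); they miss things now and then, are a little off and sometimes report something else, mostly with a low value. They report only what shows in the picture. A call takes as long as a camera call. They do not tell look-alikes from the thing itself.
- robot.look_for(target, picture): "location" ([column, row] in pixels, amid what is visible of it).
The state is a dict: "time": time; "joint_pos": joint angles; "dq": joint speeds; "joint_efforts": joint torques, N m; "ee_pos": TCP position; "eef_rot": TCP orientation; "ft_force": force on the tool from outside, world axes, zero at the start; "moment": the same for the moment, N m; "opening": finger opening in m; "grip_force": force on a finger pad.
Only numpy, scipy, OpenCV 4.12 (cv2) and the standard library are available. Lean on these libraries where they do the work, as an engineer would, in place of code of your own. Each camera call takes 0.05 s, during which the arm holds its last target. There are 200 camera calls.

### The job

The specimen has to be lifted into the camera's view: flip the blue lock lever up until it stands upright, which frees the stage, then swing the red-gripped lift lever up to the top of its cam, where the lever stands straight up and the stage is at its highest. It springs back when let go, so finish still holding the red grip there, keeping lever and stage still. Leave the lock lever up, keep the crystal's dish in its place on the stage and do not disturb the other things on the table.

Things in the scene. Friction and masses are not known exactly. Their poses are not given: they have to be found in the camera images.
- rig: Fixed photo rig: base plate 160 x 310 x 12 mm, cam-lift stage, black camera at its +y end (y 94 to 220 mm, |x| < 73 mm, 181 mm high), grey lock column behind the stage (20 x 28 mm at x = 79 mm, 128 mm high). Origin on the table under the stage centre; x away from the robot, y towards the camera, z up. Stands elsewhere, yawed up to 0.25 rad, each time.
- stage_top (a point): Centre of the top face of the black square stage plate (90 x 90 x 8 mm), 90 mm above the table when down; the cam raises it straight up by 12.4 mm at the peak of the lift and lets it down again on either side of the peak.
- dish: Loose glass dish (60 mm across, 12 mm high) with an amber crystal standing 36 mm high in it, 60 g, resting on the stage. Origin at the centre of its underside.
- lock_angle (a joint): Blue lock lever's angle (rad). 0 to 0.1: locked, lying flat towards rig +y, its cam nose keeping the stage down. 1.57: upright, stage freed; stop at 1.75. Turns about the rig's x axis through point lock_pivot, the tip rising from +y towards the column. Stiff hinge, stays where left (1 to 2 N at the grip).
- lock_grip (a point): Blue round bar, 14 mm across, along the rig's x axis, at the end of the lock lever 80 mm from its pivot axis; 114 mm above the table when locked. The bar runs from x = -33 to +29 mm of this point (on its axis); the 10 mm wide lever arm joins at its -x (stage) end, x = -39 to -29 mm.
- lock_pivot (a point): Fixed point on the lock lever's turning axis (along the rig's x), level in x with the origin of lock_grip, 114 mm above the table.
- lift_angle (a joint): Lift lever's angle (rad); steel, on the stage's -y side. 0: down on its stop, pointing to rig -x, 0.17 rad above level. 1.40: straight up, highest lift; beyond it the stage sinks (stop at 2.0). Turns about the rig's y axis through point lift_axle, the tip rising from -x. A spring returns it to 0 when let go (about 5 N at the grip when upright). Locked, it moves only about 0.05 rad.
- lift_grip (a point): Red round bar, 17 mm across, along the rig's y axis, at the end of the lift lever 85 mm from its axis; 69 mm above the table at rest, 140 mm when upright. This point is on the bar's axis; it runs from y = +44 mm (lever's side) to -26 mm (free end); the 8 mm wide steel lever arm joins at y = +37 to +45 mm. Moves with the lever.
- lift_axle (a point): Fixed point on the lift lever's turning axis (along the rig's y), level in y with the origin of lift_grip, 55 mm above the table.
- glasses: Bystander, loose: folded black-framed spectacles lying flat, about 130 x 55 x 5 mm. Origin at the centre of its underside. Leave it alone.
- slide_rack: Bystander, loose: red ribbed plastic rack full of glass slides, 85 x 150 x 100 mm. Origin at the centre of its underside. Leave it alone.
- slide_rail: Bystander, loose: small aluminium slide-holder rail, 18 x 110 x 16 mm. Origin at the centre of its underside. Leave it alone.
- lens_cap: Bystander, loose: black round lens cap, 66 mm across, 9 mm thick. Origin at the centre of its underside. Leave it alone.
- oil_bottle: Bystander, loose: small amber bottle with a black cap, 44 mm across, 85 mm high. Origin at the centre of its underside. Leave it alone.
- stain_jar: Bystander, loose: small green glass jar with a white cap, 56 mm across, 65 mm high. Origin at the centre of its underside. Leave it alone.
- lift_lever: The lift lever itself: steel arm with its red grip bar and the brass eccentric under the stage. Origin on its turning axis under the stage centre, 55 mm above the table.
There are look-alikes about, which are no part of the job. Leave any purple or yellow look-alike of the dish alone.

How it is judged:
On the way:
1. the lock lever is flipped up, freeing the stage, while the lift lever is still down (value of joint lock_angle above 1.3 rad and value of joint lift_angle below 0.3 rad), for 0.2 s.
At the end, for the whole second after the job is handed in: The lift lever stands within 0.18 rad of straight up (joint 1.40), at rest, the stage within about 0.6 mm of its highest, with the robot still pressing on or gripping the lever (over 1 N); the lock lever is up (over 1.25 rad); the dish stands flat on the stage within 15 mm of its centre (value of joint lift_angle between 1.22 and 1.58 rad and velocity of joint lift_angle between -0.1 and 0.1 rad/s and contact force between any of the fingers, the arm and lift_lever above 1 N and z of stage_top in the frame of rig above 0.10135 m and value of joint lock_angle above 1.25 rad and horizontal distance between dish and stage_top below 0.015 m and z of dish in the frame of stage_top below 0.003 m and angle between dish's own z axis and vertical below 0.1 rad); the arm keeps its last pose, push and grip.
It fails at once if a bystander on the table is shifted by more than 30 mm (distance of any of glasses, slide_rack, slide_rail, lens_cap, oil_bottle, stain_jar from where it was at the start of the episode above 0.03 m).
It fails at once if the dish tips or leaves the stage (angle between dish's own z axis and vertical above 0.4 rad or horizontal distance between dish and stage_top above 0.03 m).
It also fails if it takes over 48 s, if anything falls off the work surface, if the arm or the gripper's body presses on something with over 40 N, if the wrist force passes 120 N, or if a joint passes its speed limit or range.

## Working session

There is one attempt and no reset: what is moved stays moved. The work goes in short steps, Python scripts to look and compute and a tool call to move; the robot and the scene stay as the last step left them, time stands still between calls to the robot, and variables do not carry over. Pictures are saved under pics/ and viewed, at most 10 in all, crops included, and the job is handed in when it is done.

Besides the shell and the picture viewer there is one more tool, called after ">>>" as name(argument=value, ...), one argument or row to a line, values as JSON. carry_out: Moves the arm, as the interface text tells. Shifts and turns lie within -1 to 1; 1 stands for 80 cm of shift or 180 degrees of turn. Its arguments: {"type":"object","properties":{"plan":{"type":"array","items":{"type":"object","properties":{"translation":{"type":"array","items":{"type":"number","minimum":-1,"maximum":1}},"delta_rot":{"type":"array","items":{"type":"number","minimum":-1,"maximum":1}},"hand":{"type":"number"}}}},"force":{"type":"number"}},"required":["plan"]}

```bash
mkdir -p pics; cat > h.py <<'E'
import numpy as np, cv2
from station import robot
def world(p,u,v,d=None):
    u0,v0=int(round(u)),int(round(v))
    if d is None:
        w=p["depth"][max(v0-2,0):v0+3,max(u0-2,0):u0+3]; w=w[w>0]; d=np.median(w) if w.size else np.nan
    c=np.array([(u-p["cx"])/p["fx"]*d,(v-p["cy"])/p["fy"]*d,d])
    return p["R"].T@(c-p["t"])
def cloud(p):
    v,u=np.mgrid[:400,:640]; d=p["depth"]
    c=np.stack([(u-p["cx"])/p["fx"]*d,(v-p["cy"])/p["fy"]*d,d],-1)
    return (c-p["t"])@p["R"]
E
python3 - <<'E'
from h import *
np.set_printoptions(precision=3,suppress=True)
ims=[]
for n in("scene","top"):
    p=robot.grab_frame(n); cv2.imwrite(f"pics/{n}0.png",p["image"][...,::-1])
    for t in["lock_grip","lift_grip","dish","rig","stage_top","glasses","slide_rack","slide_rail","lens_cap","oil_bottle","stain_jar"]:
        for r in robot.look_for(t,p)[:2]: print(n,t,round(r["conf"],2),r["location"],world(p,*r["location"]))
    print(n,"cam",-p["R"].T@p["t"])
print(robot.state())
E
```

```text
scene lock_grip 0.51 [346.4, 247.2] [0.628 0.121 0.119]
scene lift_grip 0.54 [332.6, 197.6] [ 0.484 -0.011  0.068]
scene dish 0.77 [343.0, 222.3] [0.568 0.074 0.118]
scene dish 0.67 [280.7, 245.2] [ 0.671 -0.064  0.015]
scene rig 0.56 [366.6, 260.4] [0.577 0.161 0.01 ]
scene rig 0.16 [331.0, 195.4] [ 0.482 -0.018  0.071]
scene stage_top 0.88 [337.8, 234.9] [0.594 0.075 0.09 ]
scene glasses 0.6 [490.3, 281.5] [0.445 0.471 0.   ]
scene slide_rack 0.82 [199.3, 173.7] [ 0.639 -0.379  0.089]
scene slide_rail 0.73 [299.4, 154.7] [ 0.359 -0.219  0.01 ]
scene slide_rail 0.64 [343.0, 223.4] [0.57  0.075 0.116]
scene lens_cap 0.57 [426.9, 221.1] [0.366 0.246 0.008]
scene lens_cap 0.54 [371.9, 259.5] [0.568 0.173 0.012]
scene oil_bottle 0.63 [462.6, 325.8] [0.629 0.448 0.061]
scene stain_jar 0.53 [214.6, 137.1] [ 0.478 -0.474  0.051]
scene cam [1.09  0.351 1.037]
top lock_grip 0.63 [258.1, 155.9] [0.627 0.124 0.117]
top lift_grip 0.73 [307.9, 206.3] [ 0.495 -0.013 -0.001]
top lift_grip 0.21 [473.1, 218.3] [ 0.461 -0.484  0.064]
top dish 0.87 [289.9, 240.3] [0.395 0.039 0.027]
top dish 0.8 [261.
[... 255 characters left out ...]
.56 [442.2, 159.6] [ 0.627 -0.394  0.075]
top slide_rail 0.67 [379.4, 250.0] [ 0.367 -0.225  0.013]
top oil_bottle 0.72 [146.9, 165.4] [0.606 0.447 0.062]
top stain_jar 0.93 [474.4, 217.3] [ 0.464 -0.488  0.063]
top cam [ 0.433 -0.017  1.259]
{'time': 1.2, 'joint_pos': array([ 1.214,  0.238, -0.014,  1.319, -0.   ,  1.571]), 'dq': array([ 0.   , -0.001, -0.001, -0.001, -0.   , -0.   ]), 'joint_efforts': array([  0.002, -53.859,  34.669,   0.003,   0.   ,   0.   ]), 'ee_pos': array([0.183, 0.492, 0.231]), 'eef_rot': array([-0.   ,  0.177,  0.984, -0.   ]), 'ft_force': array([ 0.423,  0.476, -0.839]), 'moment': array([-0.044,  0.015, -0.033]), 'grip_force': 0.0, 'opening': 0.08518727136750796}
```

View pics/scene0.png

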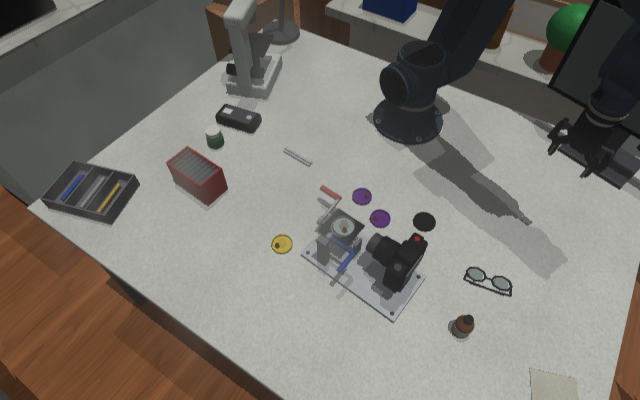

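View pics/top0.png

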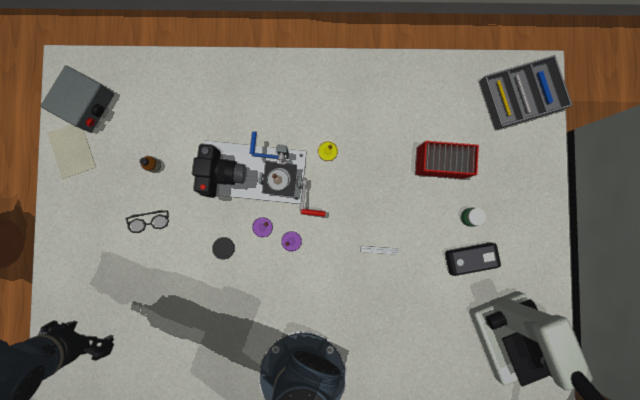

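The scene view shows the rig in the middle: the blue lock bar is near (345,252), the red grip near (330,193) and the dish at (343,228). In the top view the blue bar runs (253,133)–(253,155), the red bar runs (303,211)–(326,214), the stage is at (280,178), and purple and yellow look-alikes lie around the rig.

```bash
python3 - <<'E'
from h import *
np.set_printoptions(precision=4,suppress=True)
for n in("top","scene"):
    p=robot.grab_frame(n); C=cloud(p); hsv=cv2.cvtColor(p["image"],cv2.COLOR_RGB2HSV)
    H,S,V=[hsv[...,i].astype(int) for i in range(3)]
    box=(C[...,0]>.4)&(C[...,0]<.75)&(C[...,1]>-.12)&(C[...,1]<.32)
    red=box&((H<6)|(H>174))&(S>130)&(V>60)&(C[...,2]<.11)
    blue=box&(H>100)&(H<125)&(S>120)&(V>50)
    # plate
    pl=box&(abs(C[...,2]-.012)<.005)
    pts=C[pl]; 
    nlab,lab,st,ce=cv2.connectedComponentsWithStats(pl.astype(np.uint8),connectivity=8)
    k=1+np.argmax(st[1:,4]); q=C[lab==k][:,:2].astype(np.float32)
    print(n,"plate",len(q),cv2.minAreaRect(q*1000))
    for nm,m in(("red",red),("blue",blue)):
        nl,lab,st,ce=cv2.connectedComponentsWithStats(m.astype(np.uint8),connectivity=8)
        for k in np.argsort(-st[1:,4])[:2]+1:
            P=C[lab==k]
            r=cv2.minAreaRect((P[:,:2]*1000).astype(np.float32))
            print(n,nm,st[k],r,"zmed",np.median(P[:,2]),np.percentile(P,[2,98],axis=0).ravel())
    m=box&(C[...,2]>.086)&(C[...,2]<.093)&(V<90)
    print("stage",m.sum(),cv2.minAreaRect((C[m][:,:2]*1000).astype(np.float32)))
    bl=C[box&(C[...,2]>.12)&(C[...,2]<.135)]; print(bl.shape, np.median(bl,axis=0))
    for r in robot.look_for("dish",p): print(r["conf"],r["location"])
p=robot.grab_frame("top"); cv2.imwrite("pics/c.png",cv2.resize(p["image"][110:240,180:360,::-1],None,fx=4.4,fy=4.4,interpolation=cv2.INTER_CUBIC))
E
```

```text
top plate 1925 ((597.7205200195312, 155.90509033203125), (309.61419677734375, 160.2171173095703), 84.38915252685547)
top red [301 209  24   8 119] ((475.16583251953125, -26.280685424804688), (66.14232635498047, 14.297860145568848), 82.18610382080078) zmed 0.07497542067176675 [ 0.4674 -0.0584  0.0698  0.4841  0.0063  0.0794]
top blue [250 132  28  26 144] ((565.4517822265625, 56.12007141113281), (298.8158874511719, 51.22156524658203), 38.61210632324219) zmed 0.1208551082740181 [0.6235 0.0744 0.1159 0.6897 0.1433 0.126 ]
top blue [543  75   1   1   1] ((432.7237854003906, -17.105220794677734), (0.0, 0.0), 0.0) zmed 1.2592135505391928 [ 0.4327 -0.0171  1.2592  0.4327 -0.0171  1.2592]
stage 518 ((583.47021484375, 138.83944702148438), (131.8778839111328, 236.69979858398438), 1.3721189498901367)
(399, 3) [0.6254 0.1431 0.1256]
0.85 [275.5, 178.0]
0.7 [261.5, 226.6]
0.55 [327.0, 151.5]
0.53 [292.0, 241.0]
scene plate 3520 ((596.8460083007812, 157.36248779296875), (309.8355407714844, 162.32470703125), 84.22259521484375)
scene blue [348 253   7   7  21] ((644.607177734375, 142.5852813720703), (6.183958053588867, 22.098634719848633), 78.87530517578125) zmed 0.12272662717921982 [0.6344 0.1398 0.1195 0.6549 0.1468 0.1256]
stage 423 ((598.9500732421875, 154.56103515625), (265.0784606933594, 134.55755615234375), 84.23074340820312)
(471, 3) [0.6342 0.1447 0.1251]
0.85 [379.6, 220.2]
0.83 [345.7, 224.9]
0.63 [360.8, 196.1]
0.48 [339.1, 234.4]
```

View pics/c.png

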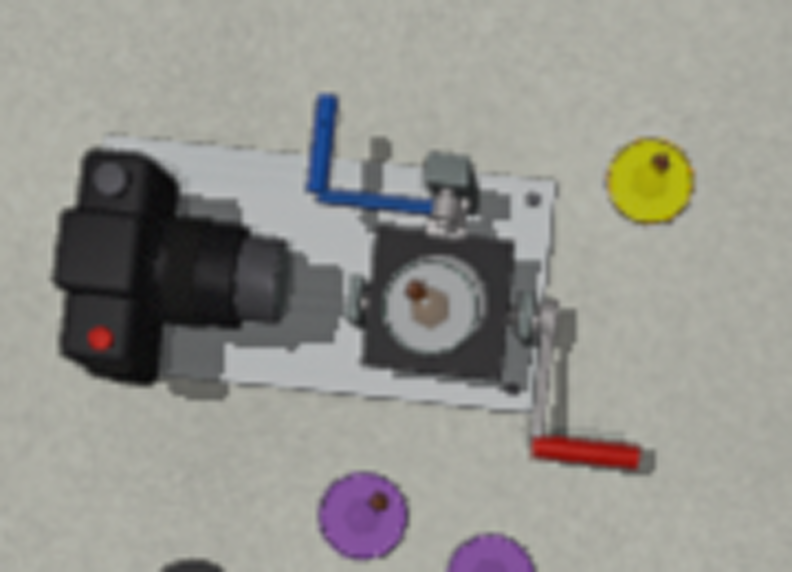

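The crop confirms a rig yaw of about -5.7°. The blue bar runs (327,98)–(318,190) with its arm going to the column at (445,200), the stage is centred near (440,303), and the red bar runs (535,448)–(638,458).

```bash
python3 - <<'E'
from h import *
np.set_printoptions(precision=4,suppress=True)
p=robot.grab_frame("top"); C=cloud(p)
def at(u,v,z):
    u=u/4.4-.5+180+.1;v=v/4.4-.5+110+.1
    o=-p["R"].T@p["t"]; d=p["R"].T@np.array([(u-p["cx"])/p["fx"],(v-p["cy"])/p["fy"],1]); return o+d*(z-o[2])/d[2]
yaw=-np.radians(5.7);R=np.array([[np.cos(yaw),-np.sin(yaw)],[np.sin(yaw),np.cos(yaw)]])
s=np.mean([at(u,v,.09) for u,v in((375,226),(514,238),(502,380),(362,365))],axis=0)
print("stage c",s, "from plate", np.array([.5973,.1565])-R@[0,.065])
O=s[:2]
rig=lambda q:R.T@(np.asarray(q)[:2]-O)
for nm,u,v,z in(("dish",435,306,.092),("red a",533,447,.072),("red b",639,458,.072),("blue tip",327,98,.118),("blue root",318,190,.118),("pivot end",445,208,.118)):
    q=at(u,v,z);print(nm,q,rig(q))
print("red c",rig([.4752,-.0263]),"plate c",rig([.5973,.1565]))
q=C[(C[...,2]>.11)&(C[...,2]<.135)&(abs(C[...,0]-.6)<.12)&(C[...,1]<.16)&(C[...,1]>-.1)]
r=(q[:,:2]-O)@R
cv=r[(r[:,0]>.05)]; print(np.percentile(r,[1,99],axis=0))
col=q[(r[:,0]>.06)&(r[:,1]<.04)&(q[:,2]>.122)]; print("col",len(col),np.percentile((col[:,:2]-O)@R,[3,50,97],axis=0).ravel())
E
```

```text
stage c [0.5687 0.0675 0.09  ] from plate [0.5908 0.0918]
dish [0.566  0.0694 0.092 ] [-0.0029  0.0016]
red a [0.4779 0.0071 0.072 ] [-0.0844 -0.0692]
red b [ 0.4713 -0.061   0.072 ] [-0.0842 -0.1375]
blue tip [0.6928 0.1362 0.118 ] [0.1166 0.0807]
blue root [0.6349 0.1409 0.118 ] [0.0585 0.0796]
pivot end [0.6242 0.062  0.118 ] [0.0558 0.    ]
red c [-0.0838 -0.1026] plate c [0.0196 0.0914]
[[-0.011  -0.0123]
 [ 0.117   0.0869]]
col 81 [ 0.0692 -0.0124  0.0781  0.001   0.0886  0.0143]
```

>>> carry_out(
  plan=[
    {"translation": [0.05, -0.02, 0.0875], "delta_rot": [0, 0, 0.02], "hand": 0.5},
    {"translation": [0.1, -0.07, 0.0875], "delta_rot": [0, 0, 0.04], "hand": 0.5},
    {"translation": [0.62, -0.444, 0.0875], "delta_rot": [0, 0, 0.0817], "hand": 0.5},
    {"translation": [0.62, -0.444, 0.0875], "delta_rot": [0, 0, 0.0817], "hand": 0.5},
    {"translation": [0.62, -0.444, 0.0875], "delta_rot": [0, 0, 0.0817], "hand": 0.5},
    {"translation": [0.62, -0.444, 0.0875], "delta_rot": [0, 0, 0.0817], "hand": 0.5},
    {"translation": [0.62, -0.444, 0.0875], "delta_rot": [0, 0, 0.0817], "hand": 0.5},
    {"translation": [0.62, -0.444, 0.0875], "delta_rot": [0, 0, 0.0817], "hand": 0.5},
    {"translation": [0.62, -0.444, 0.0875], "delta_rot": [0, 0, 0.0817], "hand": 0.5},
    {"translation": [0.62, -0.444, 0.0875], "delta_rot": [0, 0, 0.0817], "hand": 0.5},
  ],
  force=35,
)

```text
time: 2.33
ee_pos: [0.5009, 0.2656, 0.2945]
eef_rot: [0.0, 0.05, 0.999, 0.0]
ft_force: [-0.4, 0.7, -0.1]
opening: 0.0425
grip_force: 0.0
```

>>> carry_out(
  plan=[
    {"translation": [0.21, -0.15, 0], "hand": 0.5},
    {"translation": [0.21, -0.15, 0], "hand": 0.5},
    {"translation": [0.21, -0.15, 0], "hand": 0.5},
    {"translation": [0.21, -0.15, 0], "hand": 0.5},
    {"translation": [0.21, -0.15, 0], "hand": 0.5},
    {"translation": [0.21, -0.15, 0], "hand": 0.5},
    {"translation": [0.21, -0.15, 0], "hand": 0.5},
    {"translation": [0.21, -0.15, 0], "hand": 0.5},
  ],
)

```text
schema error: expected keys translation, delta_rot, hand
```

```bash
cat > st.py <<'E'
from h import *
np.set_printoptions(precision=4,suppress=True)
from scipy.spatial.transform import Rotation
s=robot.state(); w,x,y,z=s["eef_rot"]; M=Rotation.from_quat([x,y,z,w]).as_matrix()
print(s["time"],s["ee_pos"],"tooly deg",np.degrees(np.arctan2(M[1,1],M[0,1])),"z",M[:,2],"q",s["joint_pos"],s["ft_force"],s["opening"],s["grip_force"])
yaw=-np.radians(5.7);R=np.array([[np.cos(yaw),-np.sin(yaw)],[np.sin(yaw),np.cos(yaw)]]);O=np.array([.5687,.0675])
print("rig",R.T@(s["ee_pos"][:2]-O))
E
python3 st.py; python3 - <<'E'
from h import *
p=robot.grab_frame("scene"); cv2.imwrite("pics/d.png",cv2.resize(p["image"][150:310,260:460,::-1],None,fx=3.7,fy=3.7,interpolation=cv2.INTER_CUBIC))
E
```

```text
2.3333 [0.5009 0.2656 0.2945] tooly deg 84.25832128820076 z [ 0.0004  0.0002 -1.    ] q [ 0.4876  0.3011  0.234   1.5032 -0.      0.5878] [-0.4353  0.7447 -0.083 ] 0.04248616079205238 0.0
rig [-0.0872  0.1904]
```

View pics/d.png

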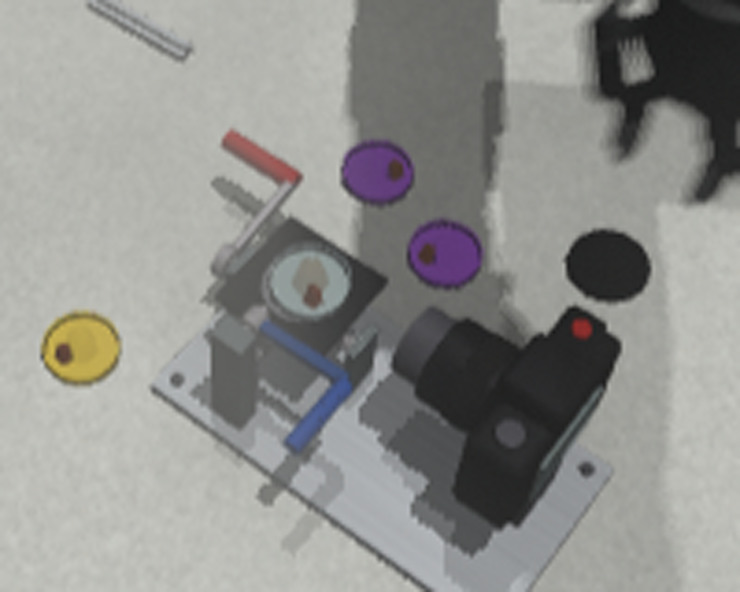

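This scene crop shows the untouched rig: blue bar (290,440)–(345,385), red bar (230,140)–(295,180), dish centred, and the gripper still approaching at the upper right.

>>> carry_out(
  plan=[
    {"translation": [0.22, -0.16, 0.005], "delta_rot": [0, 0, 0], "hand": 0.5},
    {"translation": [0.22, -0.16, 0.005], "delta_rot": [0, 0, 0], "hand": 0.5},
    {"translation": [0.22, -0.16, 0.005], "delta_rot": [0, 0, 0], "hand": 0.5},
    {"translation": [0.22, -0.16, 0.005], "delta_rot": [0, 0, 0], "hand": 0.5},
    {"translation": [0.22, -0.16, 0.005], "delta_rot": [0, 0, 0], "hand": 0.5},
    {"translation": [0.22, -0.16, 0.005], "delta_rot": [0, 0, 0], "hand": 0.5},
    {"translation": [0.22, -0.16, 0.005], "delta_rot": [0, 0, 0], "hand": 0.5},
    {"translation": [0.22, -0.16, 0.005], "delta_rot": [0, 0, 0], "hand": 0.5},
  ],
)

```text
time: 3.05
ee_pos: [0.6754, 0.139, 0.2974]
eef_rot: [-0.001, 0.051, 0.999, -0.0]
ft_force: [-0.1, -0.4, 1.1]
opening: 0.0428
grip_force: 0.0
```

```bash
python3 st.py
```

```text
3.05 [0.6754 0.139  0.2974] tooly deg 84.19746720882031 z [-0.0014 -0.0001 -1.    ] q [0.2028 0.5468 0.6329 1.6582 0.0002 0.3041] [-0.1007 -0.3848  1.1051] 0.042807670663655734 0.0
rig [0.0991 0.0817]
```

>>> carry_out(
  plan=[
    {"translation": [0.004, -0.002, -0.05], "delta_rot": [0, 0, 0], "hand": 0.5},
    {"translation": [0.004, -0.002, -0.1], "delta_rot": [0, 0, 0], "hand": 0.5},
    {"translation": [0.004, -0.002, -0.15], "delta_rot": [0, 0, 0], "hand": 0.5},
    {"translation": [0.004, -0.002, -0.19], "delta_rot": [0, 0, 0], "hand": 0.5},
    {"translation": [0.004, -0.002, -0.22], "delta_rot": [0, 0, 0], "hand": 0.5},
    {"translation": [0.004, -0.002, -0.24], "delta_rot": [0, 0, 0], "hand": 0.5},
    {"translation": [0.004, -0.002, -0.249], "delta_rot": [0, 0, 0], "hand": 0.5},
    {"translation": [0.004, -0.002, -0.249], "delta_rot": [0, 0, 0], "hand": 0.5},
    {"translation": [0.004, -0.002, -0.249], "delta_rot": [0, 0, 0], "hand": 0.5},
  ],
)

```text
time: 3.8
ee_pos: [0.6783, 0.1386, 0.1003]
eef_rot: [0.0, 0.049, 0.999, 0.0]
ft_force: [-0.3, 0.7, 1.2]
opening: 0.043
grip_force: 0.0
```

```bash
python3 st.py; python3 - <<'E'
from h import *
p=robot.grab_frame("scene"); cv2.imwrite("pics/e.png",cv2.resize(p["image"][150:310,260:460,::-1],None,fx=3.7,fy=3.7,interpolation=cv2.INTER_CUBIC))
E
```

```text
3.8 [0.6783 0.1386 0.1003] tooly deg 84.33043259322393 z [ 0.0009  0.0002 -1.    ] q [0.2016 0.5841 0.1964 1.1821 0.     0.3005] [-0.2908  0.7404  1.2427] 0.043047229880299 0.0
rig [0.102  0.0816]
```

View pics/e.png

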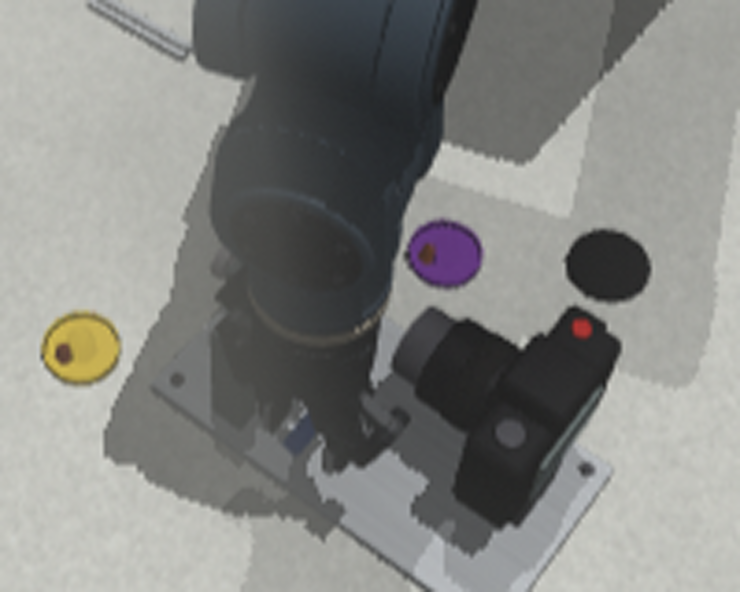

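The blue bar at (300,432) is between the open fingers, clear of the camera and lens. I'll close on it now.

>>> carry_out(
  plan=[
    {"translation": [0, -0.001, -0.001], "delta_rot": [0, 0, 0], "hand": 0.1},
    {"translation": [0, -0.001, -0.001], "delta_rot": [0, 0, 0], "hand": 0.1},
    {"translation": [0, -0.001, -0.001], "delta_rot": [0, 0, 0], "hand": 0.1},
    {"translation": [0, -0.001, -0.001], "delta_rot": [0, 0, 0], "hand": 0.1},
    {"translation": [0, -0.001, -0.001], "delta_rot": [0, 0, 0], "hand": 0.1},
    {"translation": [0, -0.001, -0.001], "delta_rot": [0, 0, 0], "hand": 0.1},
  ],
  force=35,
)

```text
time: 4.35
ee_pos: [0.6793, 0.1375, 0.0989]
eef_rot: [0.001, 0.05, 0.999, 0.001]
ft_force: [0.8, 4.4, 2.4]
opening: 0.0128
grip_force: 34.1
```

```bash
python3 st.py; python3 - <<'E'
import numpy as np
# lock arc shifts from grip, world units of .8 m
yaw=-np.radians(5.7); ey=np.array([-np.sin(yaw),np.cos(yaw)])
for a in np.arange(0.16,1.61,.16).tolist()+[1.6]:
    dy=.08*(np.cos(a)-1); dz=.08*np.sin(a); print(round(a,2),np.round(np.r_[ey*dy,dz]/.8,4))
E
```

```text
4.35 [0.6793 0.1375 0.0989] tooly deg 84.28188126669033 z [ 0.0016  0.0011 -1.    ] q [0.1993 0.5855 0.1952 1.1787 0.0008 0.2991] [0.844  4.4359 2.4498] 0.012819267172037864 34.13780450820923
rig [0.1031 0.0806]
0.16 [-0.0001 -0.0013  0.0159]
0.32 [-0.0005 -0.0051  0.0315]
0.48 [-0.0011 -0.0112  0.0462]
0.64 [-0.002  -0.0197  0.0597]
0.8 [-0.003  -0.0302  0.0717]
0.96 [-0.0042 -0.0424  0.0819]
1.12 [-0.0056 -0.0562  0.09  ]
1.28 [-0.0071 -0.071   0.0958]
1.44 [-0.0086 -0.0865  0.0991]
1.6 [-0.0102 -0.1024  0.1   ]
1.6 [-0.0102 -0.1024  0.1   ]
```

>>> carry_out(
  plan=[
    {"translation": [0, -0.0013, 0.016], "delta_rot": [0, 0, 0], "hand": 0.1},
    {"translation": [-0.0005, -0.005, 0.0315], "delta_rot": [0, 0, 0], "hand": 0.1},
    {"translation": [-0.001, -0.011, 0.046], "delta_rot": [0, 0, 0], "hand": 0.1},
    {"translation": [-0.002, -0.02, 0.06], "delta_rot": [0, 0, 0], "hand": 0.1},
    {"translation": [-0.003, -0.03, 0.072], "delta_rot": [0, 0, 0], "hand": 0.1},
    {"translation": [-0.004, -0.0424, 0.082], "delta_rot": [0, 0, 0], "hand": 0.1},
    {"translation": [-0.0056, -0.056, 0.09], "delta_rot": [0, 0, 0], "hand": 0.1},
    {"translation": [-0.007, -0.071, 0.096], "delta_rot": [0, 0, 0], "hand": 0.1},
    {"translation": [-0.0086, -0.0865, 0.099], "delta_rot": [0, 0, 0], "hand": 0.1},
    {"translation": [-0.0102, -0.1024, 0.1], "delta_rot": [0, 0, 0], "hand": 0.1},
  ],
)

```text
time: 5.18
ee_pos: [0.6714, 0.0554, 0.1803]
eef_rot: [0.002, 0.05, 0.999, 0.001]
ft_force: [6.1, 3.4, 8.9]
opening: 0.0124
grip_force: 36.4
```

>>> carry_out(
  plan=[
    {"translation": [0, -0.002, 0], "delta_rot": [0, 0, 0], "hand": 0.1},
    {"translation": [0, -0.002, 0], "delta_rot": [0, 0, 0], "hand": 0.1},
    {"translation": [0, -0.002, 0], "delta_rot": [0, 0, 0], "hand": 0.1},
  ],
)

```text
time: 5.43
ee_pos: [0.6714, 0.0524, 0.1803]
eef_rot: [0.002, 0.051, 0.999, -0.0]
ft_force: [0.7, -0.6, 10.9]
opening: 0.0125
grip_force: 36.2
```

```bash
python3 st.py; python3 - <<'E'
from h import *
p=robot.grab_frame("scene"); cv2.imwrite("pics/f.png",cv2.resize(p["image"][150:310,260:460,::-1],None,fx=3.7,fy=3.7,interpolation=cv2.INTER_CUBIC))
E
```

```text
5.4333 [0.6714 0.0524 0.1803] tooly deg 84.20613938573317 z [ 0.0034 -0.0007 -1.    ] q [ 0.0783  0.5127  0.2775  1.3322 -0.001   0.1794] [ 0.7266 -0.6308 10.8701] 0.012546519717529724 36.181620955467224
rig [ 0.1037 -0.0049]
```

View pics/f.png

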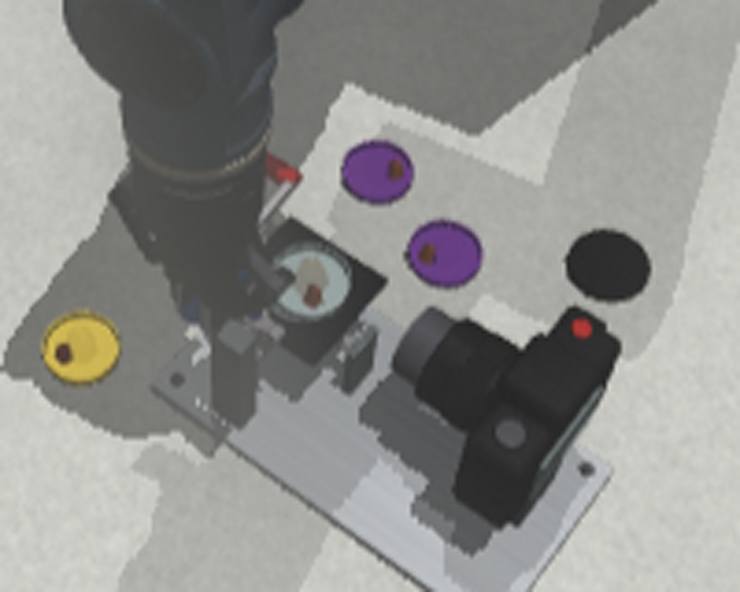

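The blue bar is now above the column at about (190,310), still gripped, and the dish is undisturbed. By tool position the lever is at about 1.63 rad. Next I release, rise and go to the red grip.

>>> carry_out(
  plan=[
    {"translation": [0, 0, 0], "delta_rot": [0, 0, 0], "hand": 0.45},
    {"translation": [0, 0, 0], "delta_rot": [0, 0, 0], "hand": 0.45},
    {"translation": [0, 0, 0], "delta_rot": [0, 0, 0], "hand": 0.45},
    {"translation": [0, 0, 0], "delta_rot": [0, 0, 0], "hand": 0.45},
    {"translation": [0, 0, 0.03], "delta_rot": [0, 0, 0], "hand": 0.45},
    {"translation": [0, 0, 0.08], "delta_rot": [0, 0, 0], "hand": 0.5},
    {"translation": [0, 0, 0.13], "delta_rot": [0, 0, 0], "hand": 0.5},
    {"translation": [-0.02, -0.02, 0.15], "delta_rot": [0, 0, -0.03], "hand": 0.5},
    {"translation": [-0.06, -0.04, 0.15], "delta_rot": [0, 0, -0.07], "hand": 0.5},
    {"translation": [-0.1, -0.06, 0.15], "delta_rot": [0, 0, -0.11], "hand": 0.5},
  ],
)

```text
time: 6.32
ee_pos: [0.5906, 0.005, 0.2985]
eef_rot: [0.001, 0.223, 0.975, 0.0]
ft_force: [0.4, -0.0, 0.8]
opening: 0.0423
grip_force: 0.0
```

```bash
python3 st.py; python3 - <<'E'
from h import *
np.set_printoptions(precision=4,suppress=True)
s=robot.state();yaw=-np.radians(5.7);R=np.array([[np.cos(yaw),-np.sin(yaw)],[np.sin(yaw),np.cos(yaw)]]);O=np.array([.5687,.0675])
t=O+R@[-.0838,-.112]; print("target",t,"shift",(t-s["ee_pos"][:2])/.8)
E
```

```text
6.3167 [0.5906 0.005  0.2985] tooly deg 64.23738254681243 z [ 0.0016 -0.0004 -1.    ] q [ 0.0086  0.3441  0.3068  1.5319 -0.0004  0.4582] [ 0.4227 -0.0455  0.8388] 0.042269364633226995 0.0
rig [ 0.028 -0.06 ]
target [ 0.4742 -0.0356] shift [-0.1456 -0.0507]
```

Turn to go: tool y from 64.2° to -5.7° is -69.9°, or -0.388.

>>> carry_out(
  plan=[
    {"translation": [-0.04, -0.0507, 0], "delta_rot": [0, 0, -0.04], "hand": 0.6},
    {"translation": [-0.08, -0.0507, 0], "delta_rot": [0, 0, -0.08], "hand": 0.6},
    {"translation": [-0.12, -0.0507, 0], "delta_rot": [0, 0, -0.12], "hand": 0.6},
    {"translation": [-0.1456, -0.0507, 0], "delta_rot": [0, 0, -0.16], "hand": 0.6},
    {"translation": [-0.1456, -0.0507, 0], "delta_rot": [0, 0, -0.2], "hand": 0.6},
    {"translation": [-0.1456, -0.0507, 0], "delta_rot": [0, 0, -0.24], "hand": 0.6},
    {"translation": [-0.1456, -0.0507, -0.02], "delta_rot": [0, 0, -0.28], "hand": 0.6},
    {"translation": [-0.1456, -0.0507, -0.05], "delta_rot": [0, 0, -0.32], "hand": 0.6},
    {"translation": [-0.1456, -0.0507, -0.08], "delta_rot": [0, 0, -0.36], "hand": 0.6},
    {"translation": [-0.1456, -0.0507, -0.1], "delta_rot": [0, 0, -0.388], "hand": 0.6},
  ],
)

```text
time: 7.15
ee_pos: [0.4731, -0.0353, 0.2163]
eef_rot: [-0.001, 0.741, 0.671, -0.001]
ft_force: [-0.2, -1.0, -0.5]
opening: 0.0512
grip_force: 0.0
```

```bash
python3 st.py; python3 - <<'E'
from h import *
p=robot.grab_frame("scene"); a=p["image"][150:310,260:420]
q=robot.grab_frame("top"); b=q["image"][110:270,220:380]
cv2.imwrite("pics/g.png",cv2.resize(np.hstack([a,b])[...,::-1],None,fx=2.5,fy=2.5,interpolation=cv2.INTER_CUBIC))
hsv=cv2.cvtColor(p["image"],cv2.COLOR_RGB2HSV).astype(int);C=cloud(p);m=(hsv[...,0]>100)&(hsv[...,0]<125)&(hsv[...,1]>120)&(hsv[...,2]>50)&(C[...,2]>.1)&(C[...,0]>.55)&(C[...,0]<.75)&(abs(C[...,1]-.07)<.1)
print(m.sum(),np.percentile(C[m],[5,50,95],axis=0).round(3))
E
```

```text
7.15 [ 0.4731 -0.0353  0.2163] tooly deg -5.680225871624166 z [-0.0018 -0.     -1.    ] q [-0.0743  0.159  -0.1544  1.2592 -0.0002  1.5956] [-0.1701 -1.0272 -0.4784] 0.051245561606038534 0.0
rig [-0.0849 -0.1118]Traceback (most recent call last):
  File "<stdin>", line 6, in <module>
    return _quantile_unchecked(
        a, q, axis, out, overwrite_input, method, keepdims, weights)
    return _ureduce(a,
                    func=_quantile_ureduce_func,
    ...<5 lines>...
                    overwrite_input=overwrite_input,
                    method=method)
    r = func(a, **kwargs)
    result = _quantile(arr,
                       quantiles=q,
    ...<2 lines>...
                       out=out,
                       weights=wgt)
    slices_having_nans = np.isnan(arr[-1, ...])
                                  ~~~^^^^^^^^^
IndexError: index -1 is out of bounds for axis 0 with size 0
```

View pics/g.png

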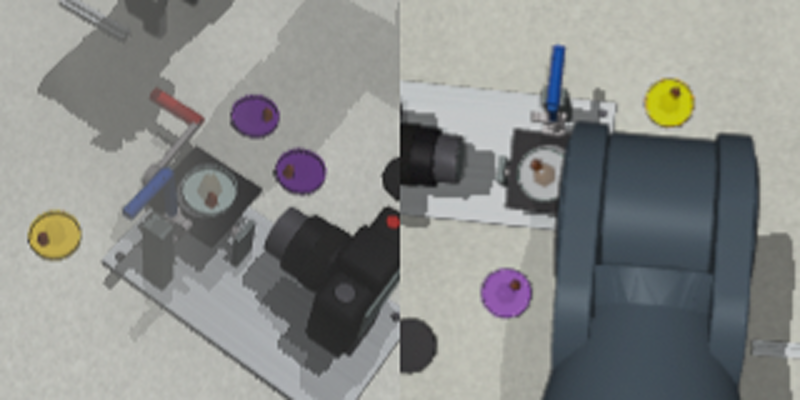

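The left half shows the blue lever standing upright over the column (bar (130,210)–(170,175)) and the red lever still down with its bar at (175,105). The right half agrees. I'll descend on the red bar.

>>> carry_out(
  plan=[
    {"translation": [0.001, 0, -0.05], "delta_rot": [0, 0, 0], "hand": 0.6},
    {"translation": [0.001, 0, -0.1], "delta_rot": [0, 0, 0], "hand": 0.6},
    {"translation": [0.001, 0, -0.14], "delta_rot": [0, 0, 0], "hand": 0.6},
    {"translation": [0.001, 0, -0.17], "delta_rot": [0, 0, 0], "hand": 0.6},
    {"translation": [0.001, 0, -0.19], "delta_rot": [0, 0, 0], "hand": 0.6},
    {"translation": [0.001, 0, -0.206], "delta_rot": [0, 0, 0], "hand": 0.6},
    {"translation": [0.001, 0, -0.206], "delta_rot": [0, 0, 0], "hand": 0.6},
    {"translation": [0.001, 0, -0.206], "delta_rot": [0, 0, 0], "hand": 0.6},
  ],
)

```text
time: 7.92
ee_pos: [0.4751, -0.0353, 0.054]
eef_rot: [-0.0, 0.738, 0.675, -0.0]
ft_force: [0.2, 0.1, -0.1]
opening: 0.0511
grip_force: 0.0
```

>>> carry_out(
  plan=[
    {"translation": [0, 0, 0], "delta_rot": [0, 0, 0], "hand": 0.1},
    {"translation": [0, 0, 0], "delta_rot": [0, 0, 0], "hand": 0.1},
    {"translation": [0, 0, 0], "delta_rot": [0, 0, 0], "hand": 0.1},
    {"translation": [0, 0, 0], "delta_rot": [0, 0, 0], "hand": 0.1},
    {"translation": [0, 0, 0], "delta_rot": [0, 0, 0], "hand": 0.1},
    {"translation": [0, 0, 0], "delta_rot": [0, 0, 0], "hand": 0.1},
    {"translation": [0, 0, 0], "delta_rot": [0, 0, 0], "hand": 0.1},
  ],
  force=40,
)

```text
time: 8.5
ee_pos: [0.4739, -0.0353, 0.0543]
eef_rot: [-0.0, 0.739, 0.674, -0.0]
ft_force: [-6.4, 0.3, 7.5]
opening: 0.0156
grip_force: 38.8
```

```bash
python3 st.py; python3 - <<'E'
import numpy as np
yaw=-np.radians(5.7); ex=np.array([np.cos(yaw),np.sin(yaw)])
for a in np.arange(0.07,1.401,.07):
    f=.17+a; dx=.085*(np.cos(.17)-np.cos(f)); dz=.085*(np.sin(f)-np.sin(.17)); print(round(a,2),np.round(np.r_[ex*dx,dz]/.8,4))
E
```

```text
8.5 [ 0.4739 -0.0353  0.0543] tooly deg -5.275659536226219 z [-0.0009 -0.     -1.    ] q [-0.0742  0.2879 -0.4371  0.8467 -0.0001  1.5887] [-6.4448  0.2867  7.5411] 0.015600609733117951 38.82350206375122
rig [-0.0841 -0.1117]
0.07 [ 0.0015 -0.0002  0.0073]
0.14 [ 0.0035 -0.0004  0.0144]
0.21 [ 0.006  -0.0006  0.0214]
0.28 [ 0.009  -0.0009  0.0282]
0.35 [ 0.0125 -0.0012  0.0348]
0.42 [ 0.0163 -0.0016  0.0411]
0.49 [ 0.0207 -0.0021  0.0472]
0.56 [ 0.0254 -0.0025  0.0529]
0.63 [ 0.0305 -0.003   0.0582]
0.7 [ 0.036  -0.0036  0.0632]
0.77 [ 0.0418 -0.0042  0.0678]
0.84 [ 0.048  -0.0048  0.072 ]
0.91 [ 0.0544 -0.0054  0.0757]
0.98 [ 0.061  -0.0061  0.079 ]
1.05 [ 0.0679 -0.0068  0.0818]
1.12 [ 0.0749 -0.0075  0.0841]
1.19 [ 0.0821 -0.0082  0.0859]
1.26 [ 0.0894 -0.0089  0.0872]
1.33 [ 0.0967 -0.0097  0.088 ]
1.4 [ 0.1041 -0.0104  0.0883]
```

>>> carry_out(
  plan=[
    {"translation": [0.0015, -0.0002, 0.0073], "delta_rot": [0, 0, 0], "hand": 0.1},
    {"translation": [0.0035, -0.0004, 0.0144], "delta_rot": [0, 0, 0], "hand": 0.1},
    {"translation": [0.006, -0.0006, 0.0214], "delta_rot": [0, 0, 0], "hand": 0.1},
    {"translation": [0.009, -0.0009, 0.0282], "delta_rot": [0, 0, 0], "hand": 0.1},
    {"translation": [0.0125, -0.0012, 0.0348], "delta_rot": [0, 0, 0], "hand": 0.1},
    {"translation": [0.0163, -0.0016, 0.0411], "delta_rot": [0, 0, 0], "hand": 0.1},
    {"translation": [0.0207, -0.0021, 0.0472], "delta_rot": [0, 0, 0], "hand": 0.1},
    {"translation": [0.0254, -0.0025, 0.0529], "delta_rot": [0, 0, 0], "hand": 0.1},
    {"translation": [0.0305, -0.003, 0.0582], "delta_rot": [0, 0, 0], "hand": 0.1},
    {"translation": [0.036, -0.0036, 0.0632], "delta_rot": [0, 0, 0], "hand": 0.1},
  ],
)

```text
time: 9.33
ee_pos: [0.4966, -0.0377, 0.1036]
eef_rot: [-0.005, 0.739, 0.674, -0.004]
ft_force: [-29.3, 3.5, 14.6]
opening: 0.0155
grip_force: 39.6
```

>>> carry_out(
  plan=[
    {"translation": [0.0058, -0.0006, 0.0046], "delta_rot": [0, 0, 0], "hand": 0.1},
    {"translation": [0.012, -0.0012, 0.0088], "delta_rot": [0, 0, 0], "hand": 0.1},
    {"translation": [0.0184, -0.0018, 0.0125], "delta_rot": [0, 0, 0], "hand": 0.1},
    {"translation": [0.025, -0.0025, 0.0158], "delta_rot": [0, 0, 0], "hand": 0.1},
    {"translation": [0.0319, -0.0032, 0.0186], "delta_rot": [0, 0, 0], "hand": 0.1},
    {"translation": [0.0389, -0.0039, 0.0209], "delta_rot": [0, 0, 0], "hand": 0.1},
    {"translation": [0.0461, -0.0046, 0.0227], "delta_rot": [0, 0, 0], "hand": 0.1},
    {"translation": [0.0534, -0.0053, 0.024], "delta_rot": [0, 0, 0], "hand": 0.1},
    {"translation": [0.0607, -0.0061, 0.0248], "delta_rot": [0, 0, 0], "hand": 0.1},
    {"translation": [0.0681, -0.0068, 0.0251], "delta_rot": [0, 0, 0], "hand": 0.1},
  ],
)

```text
time: 10.17
ee_pos: [0.5568, -0.0433, 0.1255]
eef_rot: [-0.001, 0.739, 0.674, -0.0]
ft_force: [-8.0, 2.7, 1.0]
opening: 0.0154
grip_force: 42.5
```

>>> carry_out(
  plan=[
    {"translation": [0, 0, 0], "delta_rot": [0, 0, 0], "hand": 0.1},
    {"translation": [0, 0, 0], "delta_rot": [0, 0, 0], "hand": 0.1},
    {"translation": [0, 0, 0], "delta_rot": [0, 0, 0], "hand": 0.1},
    {"translation": [0, 0, 0], "delta_rot": [0, 0, 0], "hand": 0.1},
  ],
)

```text
time: 10.5
ee_pos: [0.5574, -0.0434, 0.1254]
eef_rot: [-0.0, 0.739, 0.674, -0.0]
ft_force: [-7.0, 2.5, 5.8]
opening: 0.0157
grip_force: 43.1
```

```bash
python3 st.py; python3 - <<'E'
from h import *
np.set_printoptions(precision=4,suppress=True)
p=robot.grab_frame("scene"); a=p["image"][150:310,260:420]
cv2.imwrite("pics/i.png",cv2.resize(a[...,::-1],None,fx=3.7,fy=3.7,interpolation=cv2.INTER_CUBIC))
for n in("scene","top"):
    p=robot.grab_frame(n);C=cloud(p);yaw=-np.radians(5.7);R=np.array([[np.cos(yaw),-np.sin(yaw)],[np.sin(yaw),np.cos(yaw)]])
    r=(C[...,:2]-[.5687,.0675])@R; m=(abs(r)<.042).all(-1)&(np.hypot(r[...,0],r[...,1])>.036)&(C[...,2]>.07)&(C[...,2]<.12)
    print(n,m.sum(),np.percentile(C[m][:,2],[10,50,90]) if m.any() else 0)
E
```

```text
10.5 [ 0.5574 -0.0434  0.1254] tooly deg -5.2805273053441795 z [-0.0006  0.0004 -1.    ] q [-0.0778  0.351  -0.1313  1.0892  0.0004  1.5851] [-7.0311  2.5019  5.754 ] 0.015703738479731878 43.06298911571503
rig [-0.0002 -0.1114]
scene 263 [0.0987 0.101  0.1034]
top 276 [0.0984 0.101  0.1033]
```

View pics/i.png

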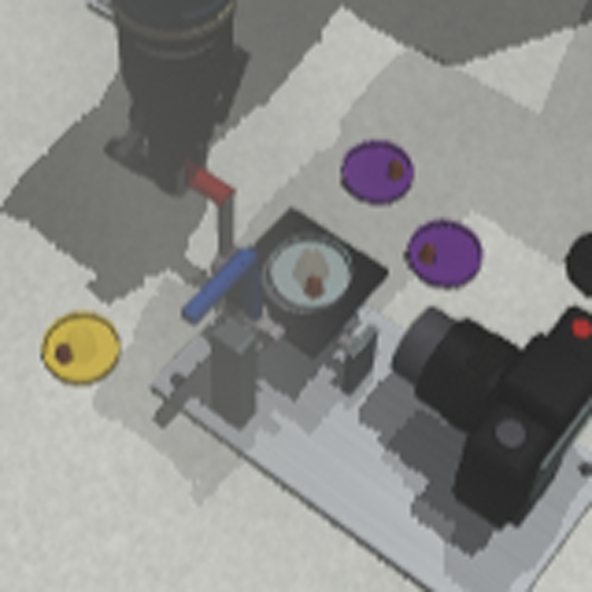

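The red lever stands straight up, gripped at (210,180). The blue lever is upright at (220,285), and the dish is centred on the raised stage at (310,272), whose depth reading is about 0.101 m. Everything is at rest, so I'm handing in.

```bash
python3 -c "
from station import robot
print(robot.finish_job())"
```

```text
the job is handed in; nothing more can be done
None
```

I handed the job in at about 10.7 s: the lock lever is upright, the red lift lever is gripped straight up, the stage reads about 101 mm high, the dish is centred on it, and no bystander was touched; the verdict was not shown.

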